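# Shim the board carrier off its rests

## Robot

A 6-joint arm with a two-finger parallel gripper is mounted at the origin on the work surface. World frame = base frame: x ahead of the robot, y to its left, z up, the work surface at z = 0. Lengths are in m, angles in rad, forces in N, time in s.
With the tool pointing down it reaches from about 0.4 to 0.825 m from the base axis. Payload 7 kg.
Tool frame: the origin (TCP) lies between the finger pads; the fingertips stand arm.nose_length ahead of it and the grasp point (between the pads) is the TCP (arm.nose_length is the distance from the TCP to the fingertips, in m); x points along the fingers, z is the direction in which the jaws open and shut, and the axes are right-handed (so a half turn about x gives the same grasp; the last joint's range is limited). The gripper opens to 88 mm and grips with 3 to 60 N. Pads are 19 mm wide; open, the fingers measure 130 mm over their backs; the gripper's body (78 mm by 193 mm) begins 47 mm behind the grasp point.
Start: joints at [-1.023, 0.359, 0.012, 0, -1.224, -0.288], TCP at [0.173, -0.652, 0.21] pointing down, gripper open.
Joint ranges: [-3.07, 3.07], [-1.43, 2.12], [-1.02, 1.25], [-3.03, 1.67], [-3.05, -0], [-3.03, 3.03]. Speed limits (rad/s): [2.39, 2.39, 3.01, 3.14, 3.14, 3.14].

## Interface

Orientations are given as [roll, pitch, yaw] about the fixed x, y, z axes, in that order (R = Rz(yaw) Ry(pitch) Rx(roll)).
In Python, from station import arm, viewer, spotter gives the robot as it stands.
- The arm moves only by the shell command python3 -m handwheel 'ROWS' [FORCE]. ROWS is a JSON object of lists of equal length, an entry for each row: "gripper": the gripper command: -1 is shut, 1 is fully open, values between are in proportion; "travel": the shift along the world's x, y, z each as a share of 500 mm, from -1 to 1, a list of three; "spin": the turn about the world's z as a share of 45 degrees, from -1 to 1. A call has 1 to 20 rows; each row is the pose to reach, as a shift and turn from the pose commanded when the call began; what a row does not reach only later rows make up. A row lasts 1/10 s, in which the tool goes at most 50 mm and 8.59 degrees, less where a joint would pass 70% of its speed; a pose out of reach is approached as far as the arm can. A call with a number of a shift or a turn outside -1 to 1 is refused whole. A call with a gripper value outside its range is refused whole. The fingers move at their own pace and stop on an object; FORCE is the grip in N (left out, the last holds). Time passes only in rows, so rows that repeat a pose let the fingers close. It gives the time, the measured TCP pose, the force and the opening at its end, in the units of the state.
- arm.get_state(): the state, without advancing time (a new reading comes with each control period).
- viewer.grab_frame(name): name is "scene" or "top"; returns a dict with "pixels" (480x640x3 uint8, blue, green, red), "fx", "fy", "cx", "cy" (pixels), "eye" and "attitude" of the camera in the world. Camera axes: x right, y down, z forward; pixel columns grow to the right and rows downward; lengths in m; the calibration is good to about 2 mm. A picture is of the moment at which its call begins. There is no depth.
- arm.job_done(): hands the job in, once; it reports no verdict.
Trained networks look in the newest picture that a camera, given by its name, has taken for a name from the list of things; names that differ only in an ending like _2 or _b are one class to them, and where a whole thing is asked for, a point or a joint stands for the part that bears it (a point fixed in the world has none). Each returns a list of dicts, best first, with "conf" (0 to 1); they miss things now and then, are a little off and sometimes report something else, mostly with a low value. They report only what shows in the picture. A call takes as long as a camera call. They do not tell look-alikes from the thing itself.
- spotter.spot_in(camera, label): "rect" ([left, top, right, bottom] in pixels, round what is visible of it).
- spotter.tip_of(camera, label): "at" ([column, row] in pixels: a listed point, or the origin of a listed thing).
The state is a dict: "t": time; "q": joint angles; "qd": joint speeds; "joint_efforts": joint torques, N m; "eef_pos": TCP position; "ee_rot": TCP orientation; "force": force on the tool from outside, world axes, zero at the start; "moment": the same for the moment, N m; "width": finger opening in m.
Only numpy, scipy, OpenCV 4.12 (cv2) and the standard library are available. Lean on these libraries where they do the work, as an engineer would, in place of code of your own. Each camera call takes 0.05 s, during which the arm holds its last target.

## Task

Free the circuit-board carrier by swinging the red arrest lever by its knob all the way round to its open stop, then take the orange shim wedge by its ribbed block and push it, thin end first and flat on the bench, under the carrier's front lip until the carrier just lifts off its two rests (the lip then sits on the wedge's white band); do not jack it higher. Finish while still gripping the wedge in place, with the carrier carried by the wedge alone: the robot must not touch the carrier or its board, and the other things on the bench stay where they are.

Things in the scene. Friction and masses are not known exactly. Their poses are not given: they have to be found in the camera images.
- jig: Jig fixed to the bench, 205 x 150 mm. Origin on the bench under its middle; +x from its open front (robot side, ends at x = -98 mm) to the rear hinge, +y to the side with the red lever. Two rails 8 mm high at y = -75..-45 and 45..75 mm, each with a black rest (top 12 mm high) near the front; the lane between them is bare bench, 90 mm wide, open at the front.
- carrier: Hinged blue plate (173 x 130 x 6 mm) with a white circuit board, 0.4 to 0.8 kg; the robot must not touch it. Origin on the hinge axis, 18 mm above the bench, at x = 90 mm in the jig's frame; axes as the jig's when down. At rest its underside is 12 mm, the plate's top 18 mm, the highest part of the board 35 mm above the bench. 2 to 4 N at the lip lifts it.
- carrier_hinge (a joint): Hinge of the carrier, rad: 0 = lying on its rests, grows as the front lip rises (lip 177 mm from the axis, so 0.01 rad is 1.8 mm of lift).
- lip (a point): Middle of the rounded front lip of the carrier (steel bar, 6 mm thick, 130 mm wide), at its underside: 12 mm above the bench when the carrier is down, at x = -87 mm, y = 0 in the jig's frame. The foremost edge of the carrier is 3 mm in front of it.
- arrest (a joint): Red lever turning about an upright pin, rad: 0 = arrested (its catch lies over the carrier's edge, under 1 mm above it, and blocks lifting), 1.57 = open stop, catch clear. Grows clockwise seen from above; starts between 0 and 0.2. Light friction (about 1.5 N at the knob) keeps it where it is left.
- pivot (a point): Axis of the arrest lever, fixed to the jig at x = -45 mm, y = 88 mm in its frame, 19 mm above the bench.
- knob (a point): Centre of the top of the lever's upright red round knob, 16 mm in diameter, its top 69 mm above the bench; the lever's flat bar below it ends 26 mm above the bench. The knob stands 45 mm from the pivot: at joint value 0 on its +y side (jig frame), at 1.57 on its +x side.
- wedge: Loose orange wedge, 126 mm long, about 90 g. Origin under the centre of its grip block (36 mm along x, 24 wide, 45 high, black ribs); +x to the thin end. From x = 18 to 108 mm it is 34 mm wide and slopes from 21 down to 3 mm high. White band across the slope at x = 35.5 to 50.5 mm: lip over it = lifted 2.5 to 5.5 mm. The lip first touches the slope at x = 63 mm.
- wedge_grip (a point): Centre of the wedge's grip block, 27 mm above its underside.
- wedge_tip (a point): Middle of the wedge's thin end, at its underside, x = 108 mm in the wedge's frame.
- tape_roll: Bystander: loose yellow tape roll lying flat, 64 mm across, 18 mm high. Origin at the centre of its underside.
- screwdriver: Bystander: loose screwdriver with a grey handle, 190 mm long. Origin under its middle, along x.
- heatsink: Bystander: loose finned aluminium heatsink, 60 x 50 x 24 mm. Origin at the centre of its underside.
- parts_tray: Bystander: black divided tray, 120 x 160 x 30 mm. Origin at the centre of its underside.
- flux_bottle: Bystander: amber bottle with a white cap, 40 mm across, 90 mm high. Origin at the centre of its underside.
- plug_module: Bystander: small green circuit module, 90 x 35 mm, 15 mm high. Origin at the centre of its underside.
Not all that is in view belongs to the job. Several things look just like the wedge: the one meant starts nearest to the robot's base.

How it is judged:
By the outcome, as a careful person would: the job done as asked, in the order asked, and still so for the second after the job is handed in, while the arm keeps its last pose, push and grip.
It also fails if it takes over 61 s, if anything falls off the work surface, if the arm or the gripper's body presses on something with over 40 N, if the wrist force passes 120 N, or if a joint passes its speed limit or range.

## Working session

There is one attempt and no reset: what is moved stays moved. The work goes in short steps, Python scripts to look and compute and a shell command to move; the robot and the scene stay as the last step left them, time stands still between calls to the robot, and variables do not carry over. Pictures are saved under pics/ and viewed, and the job is handed in when it is done.

```bash
ls; mkdir -p pics; cat > h.py <<'E'
import numpy as np, cv2
from station import arm, viewer, spotter
def ray(f,px):
    R=np.array(f["attitude"])
    if R.shape!=(3,3):
        from scipy.spatial.transform import Rotation as Ro
        R=Ro.from_euler('xyz',R).as_matrix() if R.size==3 else Ro.from_quat(R).as_matrix()
    d=np.array([(px[0]-f["cx"])/f["fx"],(px[1]-f["cy"])/f["fy"],1.0])
    return np.array(f["eye"]),R@d,R
def at_z(f,px,z):
    e,d,_=ray(f,px); return e+d*(z-e[2])/d[2]
def proj(f,p):
    e,_,R=ray(f,(0,0)); c=R.T@(np.array(p)-e); return np.array([f["fx"]*c[0]/c[2]+f["cx"],f["fy"]*c[1]/c[2]+f["cy"]])
E
python3 - <<'E'
from h import *
print(arm.get_state(), arm.nose_length)
for n in("scene","top"):
    f=viewer.grab_frame(n); cv2.imwrite(f"pics/{n}0.png",f["pixels"]); print(n,f["fx"],f["cx"],f["cy"],f["eye"],f["attitude"])
for l in ["jig","carrier","lip","pivot","knob","wedge","wedge_grip","wedge_tip","tape_roll","screwdriver","heatsink","parts_tray","flux_bottle","plug_module"]:
    for n in("scene","top"):
        print(l,n,[(np.round(d["at"]).tolist(),round(d["conf"],2)) for d in spotter.tip_of(n,l)][:5])
E
```

```text
pics
{'t': 0.0, 'q': array([-1.02286163e+00,  3.59399765e-01,  1.10653022e-02, -3.60105010e-04,
       -1.22411416e+00, -2.88086459e-01]), 'qd': array([-0.00046549, -0.00105732, -0.00030706, -0.0004131 ,  0.00097221,
        0.0004407 ]), 'joint_efforts': array([ 1.04900992e-03, -5.82720709e+01,  2.93060321e+01,  6.99753106e+00,
        6.84678686e-03, -1.65378224e-04]), 'eef_pos': array([ 0.1732609 , -0.65184411,  0.2088154 ]), 'ee_rot': array([0.08603142, 1.5691097 , 1.91655335]), 'force': array([ 0.15632793, -0.4040592 ,  0.89161045]), 'moment': array([0.09116254, 0.02925607, 0.00653701]), 'width': 0.08754788623934813} 0.019
scene 466.42410131669806 310.1114140603985 233.42542523767614 [ 1.25997864 -0.36332887  0.79081577] [-2.31969708  0.01767625  1.11385377]
top 600.4657341962139 310.68164996686005 244.58152106273016 [ 0.39717796 -0.03104218  1.36978309] [-3.00867415  0.01862608 -1.59857505]
jig scene [([333.0, 281.0], 0.74), ([119.0, 273.0], 0.55)]
jig top [([315.0, 214.0], 0.78), ([475.0, 213.0], 0.42)]
carrier scene [([359.0, 302.0], 0.88)]
carrier top [([305.0, 173.0], 0.63)
[... 544 characters left out ...]
, ([402.0, 248.0], 0.65), ([476.0, 235.0], 0.62)]
wedge_tip top [([229.0, 224.0], 0.98), ([182.0, 248.0], 0.62)]
tape_roll scene [([196.0, 270.0], 0.65)]
tape_roll top [([437.0, 291.0], 0.9)]
screwdriver scene []
screwdriver top [([503.0, 318.0], 0.82), ([278.0, 240.0], 0.57)]
heatsink scene [([166.0, 344.0], 0.95), ([350.0, 252.0], 0.38)]
heatsink top [([476.0, 217.0], 0.78), ([435.0, 288.0], 0.54)]
parts_tray scene [([477.0, 236.0], 0.73), ([166.0, 345.0], 0.72)]
parts_tray top [([150.0, 208.0], 0.69), ([186.0, 295.0], 0.24)]
flux_bottle scene [([449.0, 199.0], 0.9)]
flux_bottle top [([137.0, 272.0], 0.63)]
plug_module scene [([227.0, 351.0], 0.69)]
plug_module top [([432.0, 180.0], 0.88)]
```

View pics/top0.png

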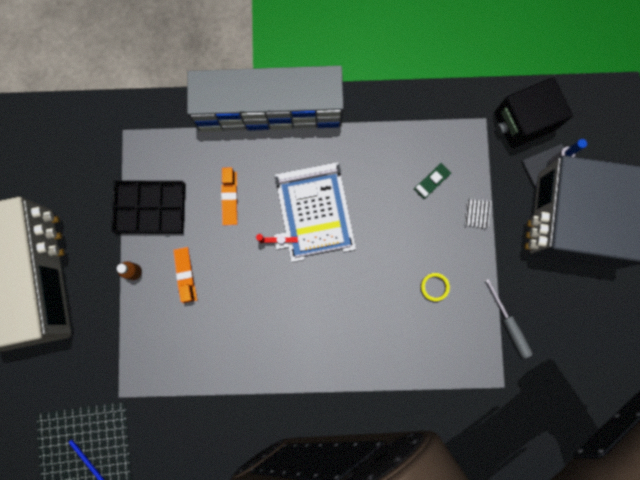

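View pics/scene0.png

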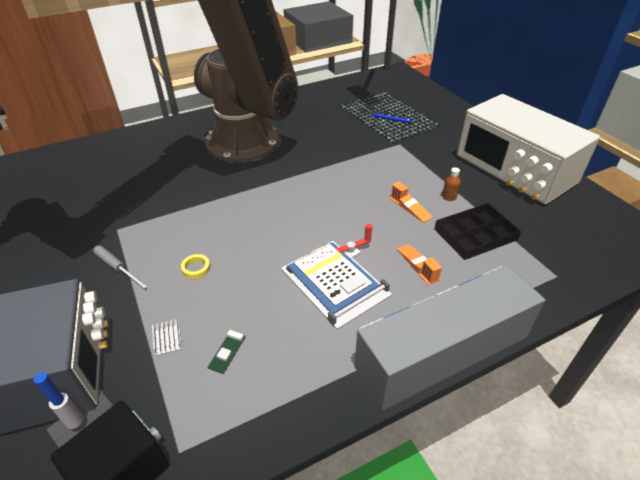

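The top view shows the jig in the middle at (315,214), its lever's knob at (260,238), and two wedge look-alikes. One has its block at (186,293) and tip at (182,248). The other has its block at (230,178) and tip at (229,224). Next I'll measure them.

```bash
cat > m.py <<'E'
from h import *
H=dict(lip=.012,pivot=.019,knob=.069,wedge_grip=.027,wedge_tip=0,wedge=0,carrier=.018,jig=0,tape_roll=0,screwdriver=0,heatsink=0,parts_tray=0,flux_bottle=0,plug_module=0)
def meas(labels,cams=("top","scene")):
    for n in cams:
        f=viewer.grab_frame(n)
        for l in labels:
            for d in spotter.tip_of(n,l)[:4]:
                p=at_z(f,d["at"],H[l]); print(n,l,np.round(d["at"],1),np.round(p,4),round(d["conf"],2),"r=%.3f"%np.hypot(p[0],p[1]))
E
python3 - <<'E'
from m import *
meas(H)
f=viewer.grab_frame("top")
p=f["pixels"]
cv2.imwrite("pics/c1.png",cv2.resize(p[150:320,150:370],None,fx=3.5,fy=3.5,interpolation=cv2.INTER_CUBIC))
f=viewer.grab_frame("scene");p=f["pixels"]
cv2.imwrite("pics/c2.png",cv2.resize(p[170:330,270:470],None,fx=3.7,fy=3.7,interpolation=cv2.INTER_CUBIC))
E
```

```text
top lip [321.5 252.7] [ 0.56   -0.0349  0.012 ] 0.92 r=0.561
top lip [187.9 294.8] [0.4731 0.2704 0.012 ] 0.65 r=0.545
top pivot [276.5 241.2] [0.5886 0.0666 0.019 ] 0.79 r=0.592
top knob [260.9 239. ] [0.5874 0.0971 0.069 ] 0.6 r=0.595
top wedge_grip [226.2 180.5] [0.7316 0.1787 0.027 ] 0.88 r=0.753
top wedge_grip [188.  293.6] [0.4749 0.2669 0.027 ] 0.59 r=0.545
top wedge_grip [322.5 251.2] [ 0.5615 -0.0372  0.027 ] 0.49 r=0.563
top wedge_tip [228.  225.2] [0.6321 0.1797 0.    ] 0.69 r=0.657
top wedge_tip [183.7 246.6] [0.5852 0.2828 0.    ] 0.66 r=0.650
top wedge_tip [324.5 252.2] [ 0.5624 -0.0419  0.    ] 0.52 r=0.564
top wedge [229.6 179.2] [0.7412 0.1749 0.    ] 0.9 r=0.762
top wedge [185.9 297.9] [0.4668 0.2777 0.    ] 0.67 r=0.543
top wedge [187.  291.7] [0.4809 0.2751 0.    ] 0.3 r=0.554
top carrier [306.8 172.3] [ 0.7472 -0.0066  0.018 ] 0.86 r=0.747
top jig [315.4 214.2] [ 0.6517 -0.0235  0.    ] 0.7 r=0.652
top tape_roll [434.7 290.1] [ 0.4683 -0.2892  0.    ] 0.69 r=0.550
top screwdriver [503.5 317.3] [ 0.4027 -0.4401  0.    ] 0.68 r=0.597
top screwdriver [476.4 212.3] [
[... 1248 characters left out ...]
 -0.2929  0.018 ] 0.22 r=0.579
scene jig [333.3 279.5] [ 0.6507 -0.0212  0.    ] 0.67 r=0.651
scene jig [225.4 351.9] [ 0.7206 -0.2991  0.    ] 0.44 r=0.780
scene tape_roll [196.1 268.3] [ 0.4756 -0.2879 -0.    ] 0.61 r=0.556
scene screwdriver [122.4 273.9] [ 0.415  -0.4447  0.    ] 0.91 r=0.608
scene screwdriver [426.  221.7] [0.586  0.2809 0.    ] 0.5 r=0.650
scene heatsink [165.3 343.7] [ 0.6481 -0.4006 -0.    ] 0.95 r=0.762
scene heatsink [451.1 196.9] [0.5347 0.4014 0.    ] 0.37 r=0.669
scene parts_tray [474.  234.7] [0.6792 0.3561 0.    ] 0.9 r=0.767
scene flux_bottle [450.9 199.6] [0.5436 0.3936 0.    ] 0.61 r=0.671
scene plug_module [228.8 348.7] [ 0.7167 -0.2907  0.    ] 0.7 r=0.773
```

View pics/c1.png

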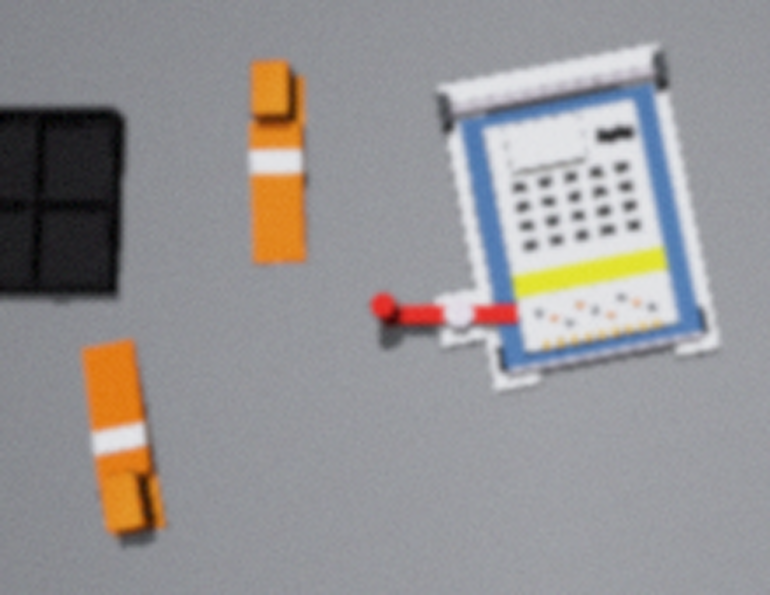

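View pics/c2.png

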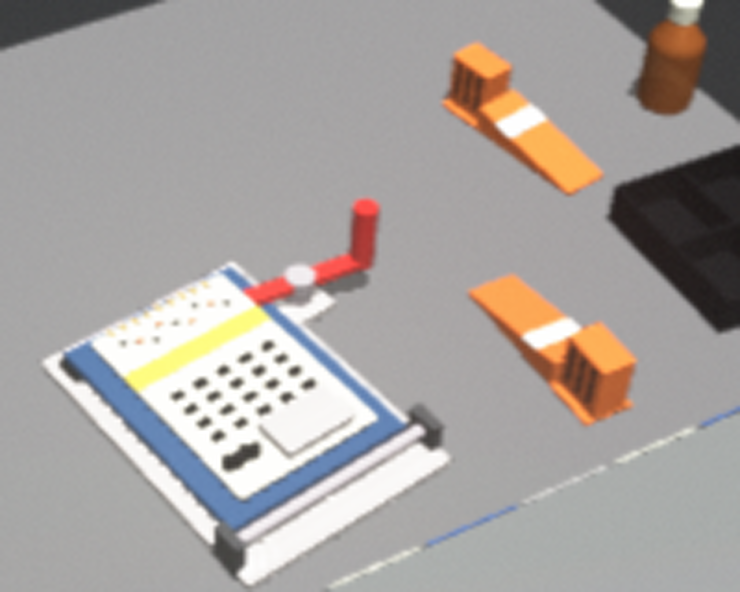

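The wedge to use is the one with its block at top (186,293), r≈0.55 m. The look-alike at (230,178) is at r≈0.76 m, so it's out. The crops confirm the orange block, white band and thin end pointing +x. The red knob is at crop (383,305). Next I'll refine the yaws and get the jaw axis.

```bash
python3 - <<'E'
from m import *
from scipy.spatial.transform import Rotation as Ro
s=arm.get_state(); R=Ro.from_euler('xyz',s["ee_rot"]).as_matrix(); print(s["t"],"\n",np.round(R,3)," jaw yaw",np.degrees(np.arctan2(R[1,2],R[0,2])))
f=viewer.grab_frame("top"); hsv=cv2.cvtColor(f["pixels"],cv2.COLOR_BGR2HSV)
def mask(lo,hi,box):
    m=cv2.inRange(hsv,lo,hi); k=np.zeros_like(m); x0,y0,x1,y1=box; k[y0:y1,x0:x1]=m[y0:y1,x0:x1]; return k
def rect(m,z,name):
    ys,xs=np.nonzero(m); w=np.array([at_z(f,(x,y),z)[:2] for x,y in zip(xs,ys)],np.float32)
    (c,sz,a)=cv2.minAreaRect(w*1000); b=cv2.boxPoints((c,sz,a)); print(name,np.round(c,1),np.round(sz,1),a,"\n",np.round(b))
rect(mask((100,90,60),(125,255,255),(270,160,360,262)),.018,"carrier")
rect(mask((5,150,120),(20,255,255),(160,235,205,310)),.01,"wedge")
m=mask((0,180,90),(4,255,255),(240,220,310,260));ys,xs=np.nonzero(m);print(xs.min(),xs.max(),ys.min(),ys.max())
k=xs<267;print("knob px",xs[k].mean(),ys[k].mean(),at_z(f,(xs[k].mean(),ys[k].mean()),.06))
E
```

```text
3.1 
 [[-0.    -0.966 -0.257]
 [ 0.    -0.257  0.966]
 [-1.    -0.     0.   ]]  jaw yaw 104.88619926661167
carrier [650.2 -22.7] [167.2 130.9] 9.672351837158203 
 [[ 557.   28.]
 [ 579. -101.]
 [ 744.  -73.]
 [ 722.   56.]]
wedge [519.3 279.8] [122.6  36.1] 9.566518783569336 
 [[456. 287.]
 [462. 252.]
 [583. 272.]
 [577. 308.]]
257 296 235 241
knob px 261.2888888888889 238.2888888888889 [0.59025567 0.09710073 0.06      ]
```

```bash
python3 -m handwheel '{"gripper":[1,1,1,1,1,1,1,1,1,1,1,1],"travel":[[0.02,0.04,0],[0.06,0.12,0],[0.1,0.2,0],[0.15,0.28,0],[0.2,0.36,0],[0.25,0.44,0],[0.3,0.52,0],[0.35,0.6,0],[0.4,0.68,0],[0.43,0.75,0],[0.46,0.8,0],[0.46,0.8,0]],"spin":[0.05,0.15,0.3,0.45,0.6,0.75,0.9,1,1,1,1,1]}'
python3 -m handwheel '{"gripper":[1,1,1,1,1,1,1,1,1,1,1,1],"travel":[[0.02,0.04,0],[0.06,0.12,0],[0.1,0.2,0],[0.15,0.28,-0.02],[0.2,0.36,-0.04],[0.25,0.44,-0.06],[0.3,0.52,-0.08],[0.33,0.6,-0.1],[0.36,0.66,-0.12],[0.374,0.69,-0.12],[0.374,0.698,-0.12],[0.374,0.698,-0.12]],"spin":[0.05,0.15,0.3,0.45,0.6,0.75,0.85,0.867,0.867,0.867,0.867,0.867]}'
```

```text
t: 4.35
eef_pos: [0.405, -0.25, 0.2102]
ee_rot: [-2.627, 1.569, -0.007]
force: [0.5, -0.0, -0.2]
width: 0.0877
t: 5.55
eef_pos: [0.5902, 0.0964, 0.1499]
ee_rot: [0.47, 1.571, -2.516]
force: [-0.4, -0.2, 0.2]
width: 0.0876
```

```bash
python3 - <<'E'
from m import *
from scipy.spatial.transform import Rotation as Ro
s=arm.get_state(); R=Ro.from_euler('xyz',s["ee_rot"]).as_matrix(); print(s["t"],s["q"].round(2)," jaw yaw",np.degrees(np.arctan2(R[1,2],R[0,2])))
f=viewer.grab_frame("scene");p=f["pixels"]
cv2.imwrite("pics/c3.png",cv2.resize(p[120:320,250:470],None,fx=3,fy=3,interpolation=cv2.INTER_CUBIC))
E
```

```text
5.55 [ 0.49  0.28 -0.25  0.   -1.05 -0.33]  jaw yaw -171.08912765974043
```

View pics/c3.png

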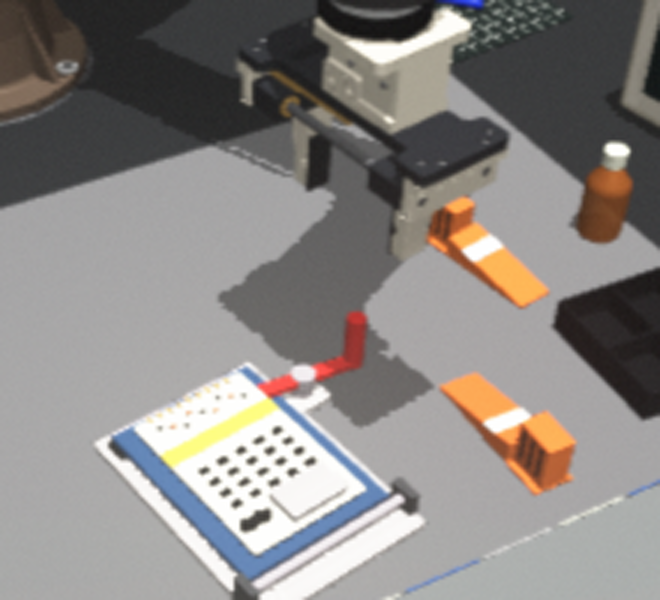

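The knob, at crop (355,325), stands below the open fingers, clear of everything. I'll lower and close on it.

```bash
python3 -m handwheel '{"gripper":[1,1,1,1,1,1,1,1,-1,-1,-1,-1,-1,-1,-1,-1],"travel":[[0,0,-0.02],[0,0,-0.05],[0,0,-0.08],[0,0,-0.11],[0,0,-0.14],[0,0,-0.165],[0,0,-0.18],[0,0,-0.18],[0,0,-0.18],[0,0,-0.18],[0,0,-0.18],[0,0,-0.18],[0,0,-0.18],[0,0,-0.18],[0,0,-0.18],[0,0,-0.18]],"spin":[0,0,0,0,0,0,0,0,0,0,0,0,0,0,0,0]}' 8
python3 - <<'E'
from m import *
f=viewer.grab_frame("scene");p=f["pixels"]
cv2.imwrite("pics/c4.png",cv2.resize(p[120:320,250:470],None,fx=3,fy=3,interpolation=cv2.INTER_CUBIC))
E
```

```text
t: 7.2
eef_pos: [0.5903, 0.0966, 0.0597]
ee_rot: [0.225, 1.571, -2.761]
force: [-0.4, 0.0, 0.1]
width: 0.0292
```

View pics/c4.png

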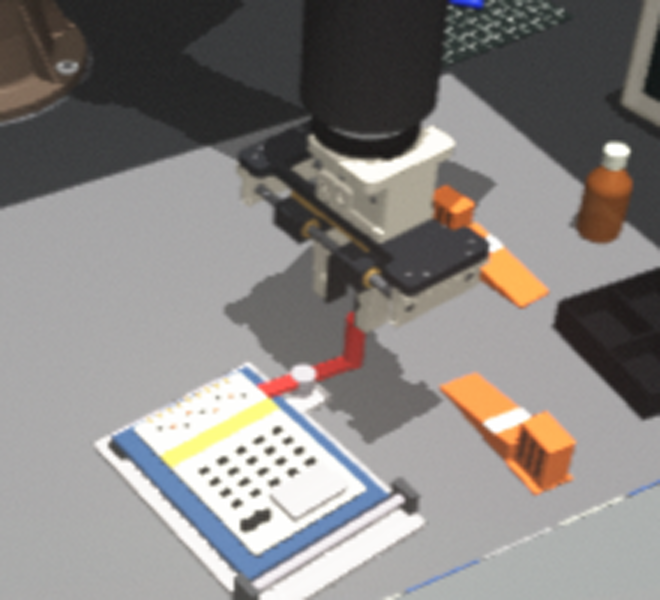

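The fingers straddle the knob but are still closing. I'll continue.

```bash
python3 -m handwheel '{"gripper":[-1,-1,-1,-1,-1],"travel":[[0,0,0],[0,0,0],[0,0,0],[0,0,0],[0,0,0]],"spin":[0,0,0,0,0]}' 8
python3 - <<'E'
import numpy as np
# pivot ~ from jig, arc of knob relative to start, in shares
O=np.array([.651,-.022]);y=np.radians(9.6)
R=np.array([[np.cos(y),-np.sin(y)],[np.sin(y),np.cos(y)]])
P=O+R@[-.045,.088]; print("pivot",P)
k0=np.array([.5903,.0966]);d=k0-P;a0=np.arctan2(d[1],d[0]);print(np.hypot(*d),np.degrees(a0))
for a in np.linspace(a0,y-np.radians(4),14):
    k=P+.045*np.array([np.cos(a),np.sin(a)]);print(np.round((k-k0)/.5,3),round(np.degrees(a-a0)/45,2))
E
```

```text
t: 7.75
eef_pos: [0.5904, 0.0967, 0.0598]
ee_rot: [0.565, 1.571, -2.422]
force: [0.1, -0.3, -0.7]
width: 0.0002
pivot [0.59195453 0.05726306]
0.0393717220555458 92.40846540775794
[-0.     0.011] 0.0
[0.01  0.011] -0.15
[0.02 0.01] -0.3
[0.031 0.007] -0.45
[0.04  0.003] -0.59
[ 0.05  -0.002] -0.74
[ 0.058 -0.007] -0.89
[ 0.066 -0.014] -1.04
[ 0.073 -0.022] -1.19
[ 0.079 -0.031] -1.34
[ 0.084 -0.04 ] -1.48
[ 0.088 -0.049] -1.63
[ 0.091 -0.06 ] -1.78
[ 0.093 -0.07 ] -1.93
```

```bash
python3 - <<'E'
from m import *
for n,b in(("scene",(140,280,300,430)),("top",(180,290,220,340))):
    f=viewer.grab_frame(n);p=f["pixels"]
    y0,y1,x0,x1=b
    cv2.imwrite(f"pics/c5{n}.png",cv2.resize(p[y0:y1,x0:x1],None,fx=5,fy=5,interpolation=cv2.INTER_CUBIC))
    print(n,proj(f,arm.get_state()["eef_pos"]))
E
```

```text
scene [366.11496543 227.6411253 ]
top [261.49595526 238.24014389]
```

View pics/c5scene.png

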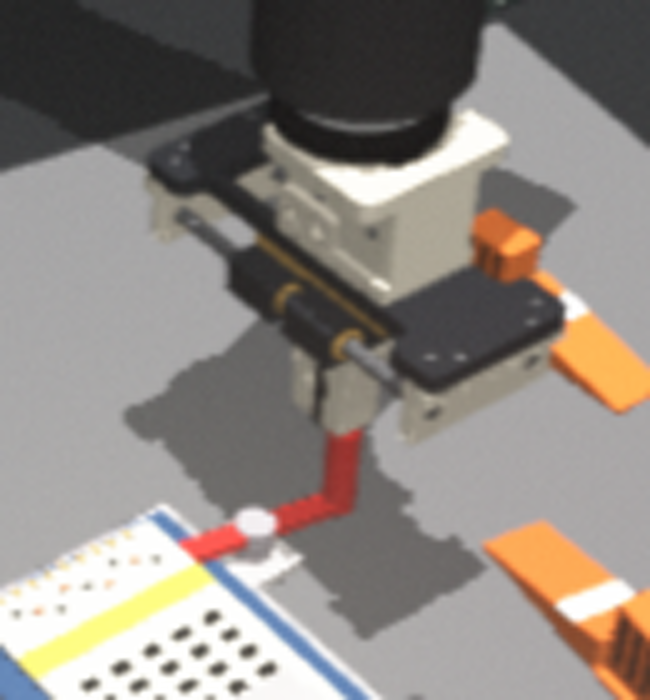

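View pics/c5top.png

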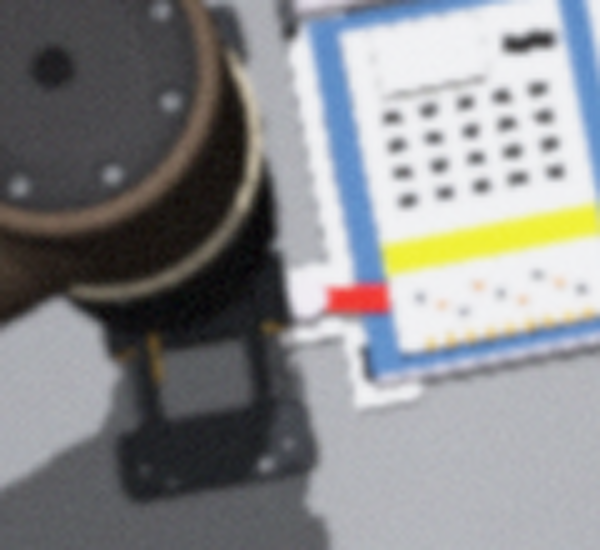

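```bash
python3 - <<'E'
from m import *
f=viewer.grab_frame("scene");p=f["pixels"].copy()
b=cv2.resize(p[195:255,335:405],None,fx=10,fy=10,interpolation=cv2.INTER_CUBIC)
e=arm.get_state()["eef_pos"]
for q,c in((e,(0,255,0)),(e-[0,0,.019],(255,0,0)),([.59,.0971,.069],(0,255,255)),([.59,.0971,.026],(255,255,0))):
    u=proj(f,q);print(u);cv2.circle(b,(int((u[0]-335+.5)*10),int((u[1]-195+.5)*10)),4,c,-1)
cv2.imwrite("pics/c6.png",b)
E
```

```text
[366.1151148 227.6447089]
[365.59805425 233.62376777]
[366.44520421 224.532801  ]
[365.27731691 238.01911071]
```

View pics/c6.png

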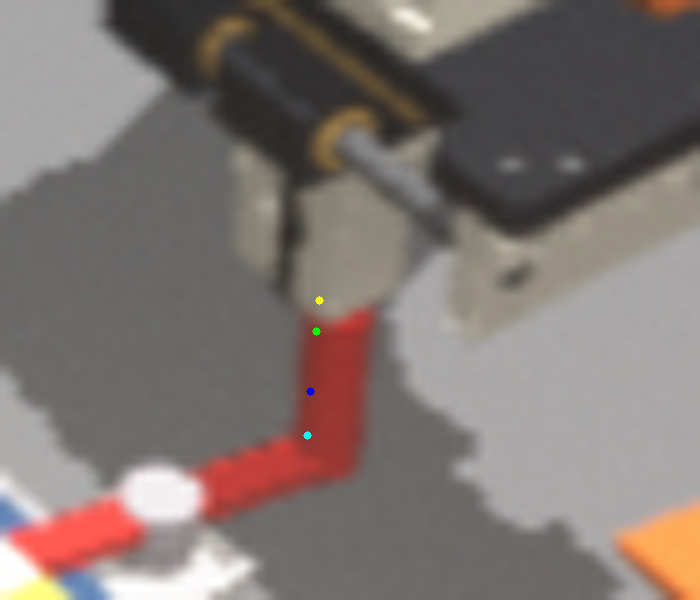

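```bash
python3 - <<'E'
from m import *
e=arm.get_state()["eef_pos"]
for n in("scene","top"):
    f=viewer.grab_frame(n);p=cv2.resize(f["pixels"],None,fx=1.25,fy=1.25,interpolation=cv2.INTER_CUBIC)
    p=cv2.resize(f["pixels"][60:260,180:480],None,fx=2.6,fy=2.6,interpolation=cv2.INTER_CUBIC)
    for z in np.arange(-.019,.4,.02):
        u=proj(f,e+[0,0,z]);cv2.circle(p,(int((u[0]-180)*2.6),int((u[1]-60)*2.6)),2,(0,255,0) if z>.045 else (255,0,255),-1)
    j=np.array([np.cos(np.radians(189)),np.sin(np.radians(189)),0]);k=np.array([-j[1],j[0],0])
    for a in(-.0965,.0965):
      for b in(-.039,.039):
        u=proj(f,e+a*j+b*k+[0,0,.047]);cv2.circle(p,(int((u[0]-180)*2.6),int((u[1]-60)*2.6)),4,(255,255,0),-1)
    cv2.imwrite(f"pics/c7{n}.png",p)
E
```

```text
(no output)
```

View pics/c7scene.png

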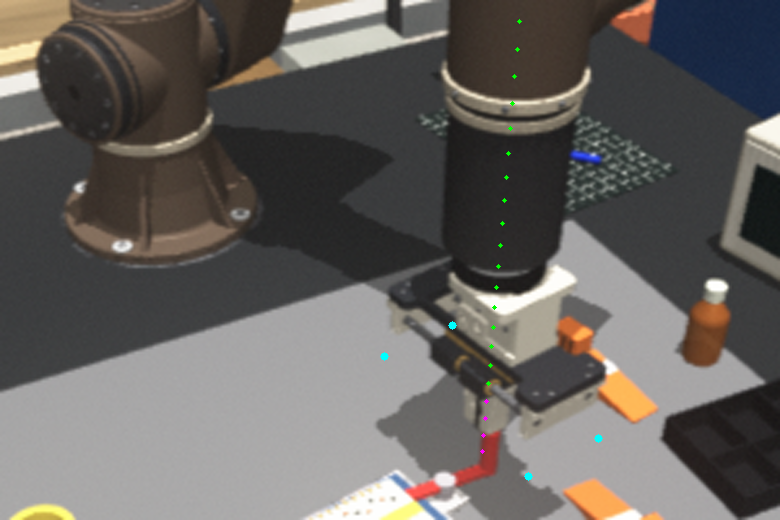

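View pics/c7top.png

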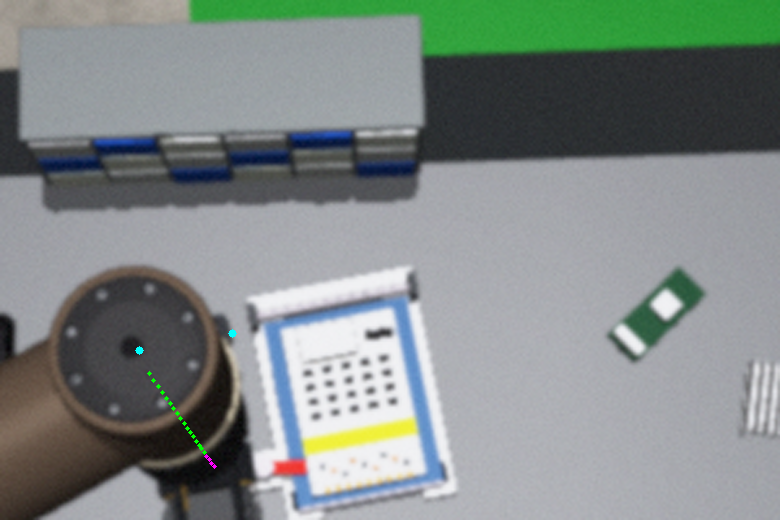

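The images disagree with the reported height. The tool axis matches in both views, but the fingertips appear at row ≈227, about 27 mm higher than TCP − 19 mm, so the fingers closed above the knob. I'll open, go down in steps, and check visually.

```bash
python3 -m handwheel '{"gripper":[1,1,1,1,1,1,1,1,1,1,1,1,1],"travel":[[0,0,0.02],[0,0,0.04],[0,0,0.04],[0,0,0.04],[0,0,0.04],[0,0,0.04],[0,0,0.04],[0,0,0.04],[0,0,0.04],[0,0,0.04],[0,0,0.02],[0,0,-0.01],[0,0,-0.02]],"spin":[0,0,0,0,0,0,0,0,0,0,0,0,0]}'
python3 - <<'E'
from m import *
e=arm.get_state()["eef_pos"];print(e)
f=viewer.grab_frame("scene")
p=cv2.resize(f["pixels"][180:260,310:430],None,fx=6.5,fy=6.5,interpolation=cv2.INTER_CUBIC)
j=np.array([np.cos(np.radians(189)),np.sin(np.radians(189)),0]);k=np.array([-j[1],j[0],0])
for z,c in((-.019,(255,0,255)),(.008,(0,255,0))):
  for s in(-1,1):
    for a in (.044,.065):
      for b in(-.0095,.0095):
        u=proj(f,e+s*a*j+b*k+[0,0,z]);cv2.circle(p,(int((u[0]-310+.5)*6.5),int((u[1]-180+.5)*6.5)),3,c,-1)
cv2.imwrite("pics/c8.png",p)
E
```

```text
t: 9.3
eef_pos: [0.5892, 0.0962, 0.0478]
ee_rot: [0.157, 1.568, -2.83]
force: [0.0, 0.4, -0.4]
width: 0.0872
[0.58923963 0.09624168 0.04779092]
```

View pics/c8.png

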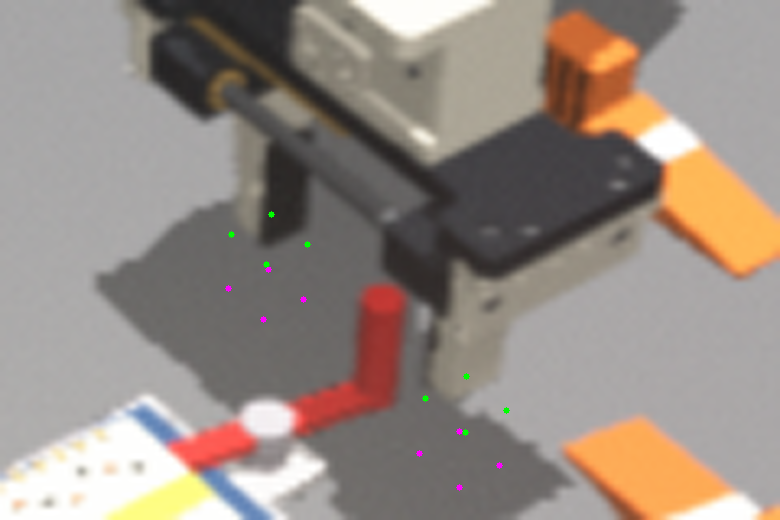

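Confirmed: with the reported TCP at 0.048, the fingertips, at crop (265,243) and (460,398), sit near z≈0.06. The true fingers are about 30 mm higher than nose_length says. The knob is at about (0.594, 0.100). I'll lower accordingly and close.

```bash
python3 -m handwheel '{"gripper":[1,1,1,-1,-1,-1,-1,-1,-1,-1,-1,-1,-1,-1,-1,-1],"travel":[[0.004,0.004,-0.01],[0.008,0.007,-0.03],[0.008,0.007,-0.044],[0.008,0.007,-0.044],[0.008,0.007,-0.044],[0.008,0.007,-0.044],[0.008,0.007,-0.044],[0.008,0.007,-0.044],[0.008,0.007,-0.044],[0.008,0.007,-0.044],[0.008,0.007,-0.044],[0.008,0.007,-0.044],[0.008,0.007,-0.044],[0.008,0.007,-0.044],[0.008,0.007,-0.044],[0.008,0.007,-0.044]],"spin":[0,0,0,0,0,0,0,0,0,0,0,0,0,0,0,0]}' 8
python3 - <<'E'
from m import *
e=arm.get_state();print(e["width"],e["force"],e["moment"])
f=viewer.grab_frame("scene")
p=cv2.resize(f["pixels"][180:260,310:430],None,fx=6.5,fy=6.5,interpolation=cv2.INTER_CUBIC)
cv2.imwrite("pics/c9.png",p)
E
```

```text
t: 10.95
eef_pos: [0.5942, 0.1001, 0.0277]
ee_rot: [0.143, 1.571, -2.843]
force: [-1.2, 0.8, 1.4]
width: 0.0156
0.015572093762514984 [-1.215454    0.78083133  1.35864851] [ 0.05650042  0.50503392 -0.02971516]
```

View pics/c9.png

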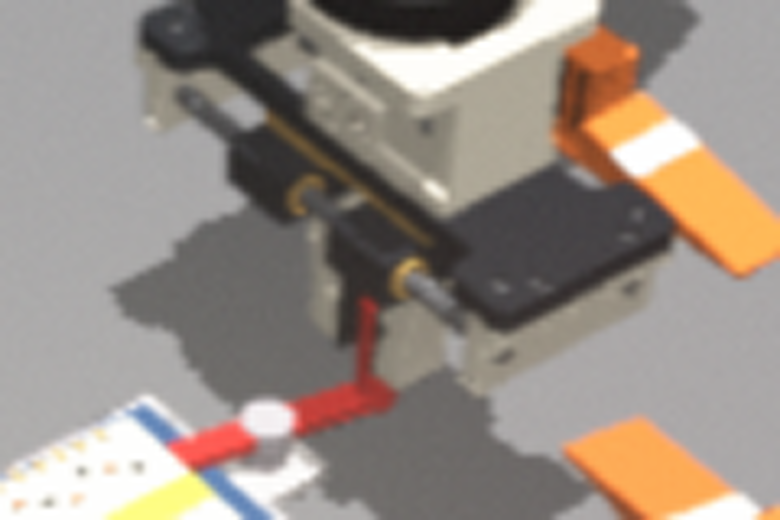

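Knob gripped (width 15.6 mm). I'll swing clockwise along the arc.

```bash
python3 -m handwheel '{"gripper":[-1,-1,-1,-1,-1,-1,-1,-1,-1],"travel":[[0.007,-0.001,0],[0.015,-0.002,0],[0.022,-0.004,0],[0.03,-0.007,0],[0.037,-0.01,0],[0.044,-0.014,0],[0.05,-0.019,0],[0.056,-0.024,0],[0.056,-0.024,0]],"spin":[-0.11,-0.22,-0.33,-0.44,-0.56,-0.67,-0.78,-0.89,-0.89]}' 8
python3 - <<'E'
from m import *
f=viewer.grab_frame("scene")
p=cv2.resize(f["pixels"][180:260,310:430],None,fx=6.5,fy=6.5,interpolation=cv2.INTER_CUBIC)
cv2.imwrite("pics/c10.png",p)
E
```

```text
t: 11.9
eef_pos: [0.6225, 0.0881, 0.0277]
ee_rot: [-0.465, 1.571, 2.131]
force: [-1.0, 0.2, 0.3]
width: 0.0157
```

View pics/c10.png

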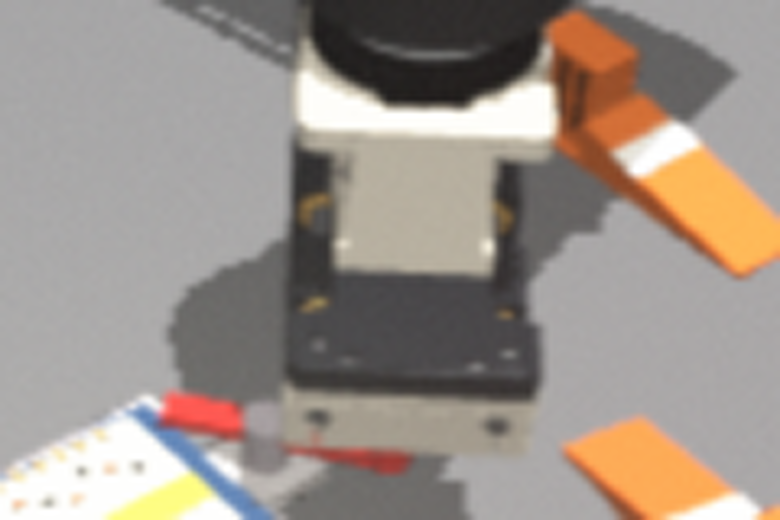

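The lever follows (catch at crop (200,410), knob end at (385,460)). I'll continue to the stop.

```bash
python3 -m handwheel '{"gripper":[-1,-1,-1,-1,-1,-1,-1,-1,-1,-1],"travel":[[0.006,-0.005,0],[0.01,-0.011,0],[0.014,-0.017,0],[0.018,-0.024,0],[0.021,-0.031,0],[0.024,-0.038,0],[0.026,-0.046,0],[0.027,-0.051,0],[0.027,-0.056,0],[0.027,-0.058,0]],"spin":[-0.11,-0.22,-0.33,-0.44,-0.56,-0.67,-0.78,-0.85,-0.89,-0.89]}' 8
```

```text
t: 12.95
eef_pos: [0.6356, 0.0619, 0.0277]
ee_rot: [-0.507, 1.568, 1.393]
force: [-5.9, 15.4, 1.7]
width: 0.0182
```

15 N pushing back means the open stop is reached. I'll relax, open a little and lift off.

```bash
python3 -m handwheel '{"gripper":[-1,-0.6,-0.4,-0.4,-0.4,-0.4,-0.4,-0.4,0,0.5,1,1],"travel":[[0,0.004,0],[0,0.005,0],[0,0.005,0],[0,0.005,0],[0,0.005,0.02],[0,0.005,0.05],[0,0.005,0.09],[0,0.005,0.13],[0,0.02,0.17],[0,0.06,0.2],[-0.04,0.1,0.22],[-0.08,0.14,0.22]],"spin":[0,0,0,0,0,0,0,0,0,0,0,0]}' 8
python3 - <<'E'
from m import *
from scipy.spatial.transform import Rotation as Ro
s=arm.get_state(); R=Ro.from_euler('xyz',s["ee_rot"]).as_matrix(); print(s["t"],s["eef_pos"],s["q"].round(2)," jaw yaw",np.degrees(np.arctan2(R[1,2],R[0,2])))
f=viewer.grab_frame("scene")
p=cv2.resize(f["pixels"][160:320,270:480],None,fx=3.7,fy=3.7,interpolation=cv2.INTER_CUBIC)
cv2.imwrite("pics/c11.png",p)
E
```

```text
t: 14.15
eef_pos: [0.5968, 0.1297, 0.1402]
ee_rot: [-1.577, 1.567, 0.322]
force: [0.4, 0.3, -0.5]
width: 0.0527
14.15 [0.5968485  0.12970331 0.14019049] [ 0.53  0.3  -0.23  0.   -1.03 -1.78]  jaw yaw 108.78297532093181
```

View pics/c11.png

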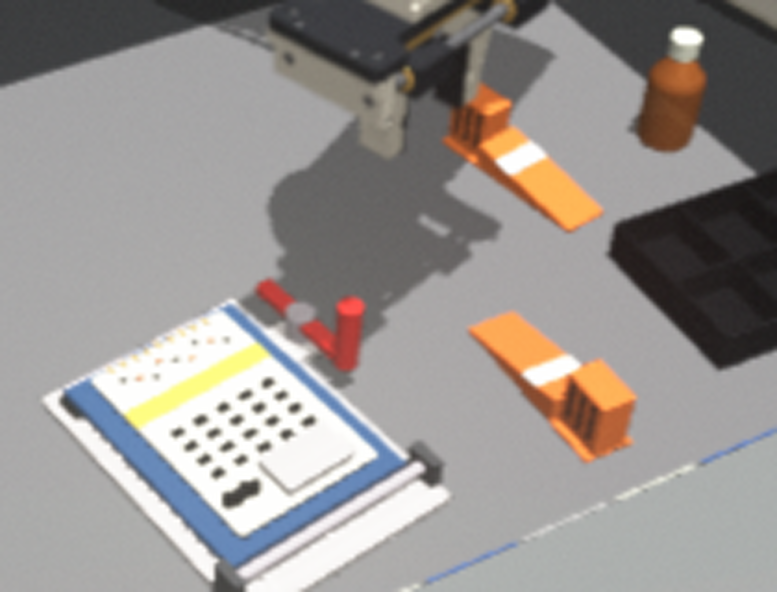

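The lever now lies along the jig's side with its knob at crop (348,330), so it's open, and the carrier is still down. Next I'll move over the wedge.

```bash
python3 -m handwheel '{"gripper":[1,1,1,1,1,1,1,1,1],"travel":[[-0.02,0.03,0],[-0.06,0.08,0],[-0.11,0.14,-0.02],[-0.16,0.2,-0.04],[-0.2,0.25,-0.06],[-0.23,0.275,-0.08],[-0.24,0.282,-0.08],[-0.24,0.282,-0.08],[-0.24,0.282,-0.08]],"spin":[-0.03,-0.1,-0.17,-0.21,-0.21,-0.21,-0.21,-0.21,-0.21]}' 8
python3 - <<'E'
from m import *
from scipy.spatial.transform import Rotation as Ro
s=arm.get_state(); e=s["eef_pos"];R=Ro.from_euler('xyz',s["ee_rot"]).as_matrix(); print(s["t"],e," jaw yaw",np.degrees(np.arctan2(R[1,2],R[0,2])))
j=R[:,2];k=R[:,1]
f=viewer.grab_frame("scene")
p=cv2.resize(f["pixels"][140:240,350:470],None,fx=6,fy=6,interpolation=cv2.INTER_CUBIC)
for z,c in((-.019,(255,0,255)),(.010,(0,255,0))):
  for sg in(-1,1):
    for a in (.044,.065):
      for b in(-.0095,.0095):
        u=proj(f,e+sg*a*j+b*k+[0,0,z]);cv2.circle(p,(int((u[0]-350+.5)*6),int((u[1]-140+.5)*6)),3,c,-1)
cv2.imwrite("pics/c12.png",p)
for l in("wedge_grip","wedge_tip"):
    for d in spotter.tip_of("scene",l)[:3]: print(l,d, at_z(f,d["at"],H[l]))
E
```

```text
t: 15.1
eef_pos: [0.4767, 0.2701, 0.0986]
ee_rot: [-1.135, 1.57, 0.599]
force: [0.3, -0.3, -0.6]
width: 0.0879
15.1 [0.47670902 0.27006144 0.09862657]  jaw yaw 99.35586710173516
wedge_grip {'at': [432.2, 267.1], 'conf': 0.9} [0.73909325 0.17955309 0.027     ]
wedge_grip {'at': [396.0, 192.4], 'conf': 0.61} [0.47762146 0.25927471 0.027     ]
wedge_tip {'at': [429.1, 222.0], 'conf': 0.91} [0.59052425 0.28717262 0.        ]
wedge_tip {'at': [400.8, 246.4], 'conf': 0.56} [0.63140521 0.1733621  0.        ]
```

View pics/c12.png

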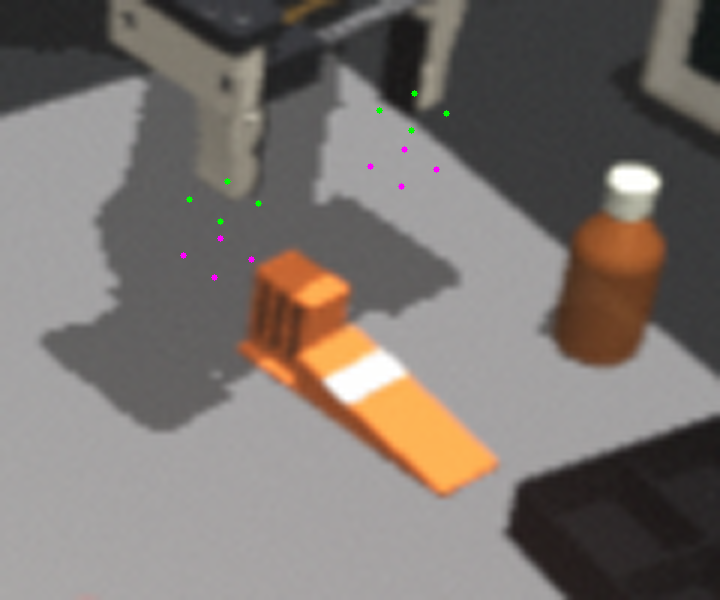

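Fingers straddle the wedge block, at crop (298,300). True tip height is roughly TCP + 0.015. I'll descend in stages.

```bash
python3 -m handwheel '{"gripper":[1,1,1,1,1,1,1,1],"travel":[[0,0,-0.02],[0,0,-0.05],[0,0,-0.09],[0,0,-0.13],[0,0,-0.16],[0,0,-0.18],[0,0,-0.18],[0,0,-0.18]],"spin":[0,0,0,0,0,0,0,0]}' 8
python3 - <<'E'
from m import *
from scipy.spatial.transform import Rotation as Ro
s=arm.get_state(); e=s["eef_pos"];R=Ro.from_euler('xyz',s["ee_rot"]).as_matrix()
j=R[:,2];k=R[:,1]
f=viewer.grab_frame("scene")
p=cv2.resize(f["pixels"][140:240,350:470],None,fx=6,fy=6,interpolation=cv2.INTER_CUBIC)
for z,c in((-e[2],(255,0,255)),(.015,(0,255,0))):
  for sg in(-1,1):
    for a in (.044,.065):
      for b in(-.0095,.0095):
        u=proj(f,e+sg*a*j+b*k+[0,0,z]);cv2.circle(p,(int((u[0]-350+.5)*6),int((u[1]-140+.5)*6)),3,c,-1)
cv2.imwrite("pics/c13.png",p)
E
```

```text
t: 16.05
eef_pos: [0.4761, 0.2701, 0.0078]
ee_rot: [3.069, 1.571, -1.48]
force: [-0.3, 0.2, 0.1]
width: 0.0877
```

View pics/c13.png

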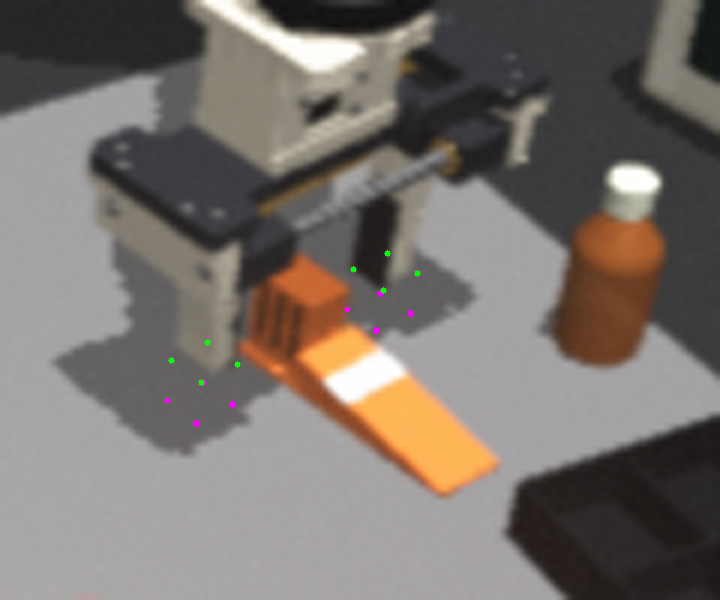

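The tips are now about 23–26 mm above the bench. I'll go 14 mm lower and close on the block.

```bash
python3 -m handwheel '{"gripper":[1,1,1,1],"travel":[[0,0,-0.01],[0,0,-0.02],[0,0,-0.028],[0,0,-0.028]],"spin":[0,0,0,0]}' 25
python3 -m handwheel '{"gripper":[-1,-1,-1,-1,-1,-1,-1,-1,-1,-1,-1],"travel":[[0,0,0],[0,0,0],[0,0,0],[0,0,0],[0,0,0],[0,0,0],[0,0,0],[0,0,0],[0,0,0],[0,0,0],[0,0,0]],"spin":[0,0,0,0,0,0,0,0,0,0,0]}' 25
python3 - <<'E'
from m import *
s=arm.get_state();print(s["force"],s["width"])
f=viewer.grab_frame("scene")
cv2.imwrite("pics/c14.png",cv2.resize(f["pixels"][140:240,350:470],None,fx=6,fy=6,interpolation=cv2.INTER_CUBIC))
E
```

```text
t: 16.5
eef_pos: [0.4755, 0.2699, -0.0068]
ee_rot: [2.16, 1.57, -2.389]
force: [-0.4, -0.2, 0.3]
width: 0.0876
t: 17.6
eef_pos: [0.4759, 0.2702, -0.0062]
ee_rot: [-0.616, 1.571, 1.118]
force: [0.6, 0.4, 0.3]
width: 0.0237
[0.57029113 0.43253713 0.31236773] 0.023704610827936755
```

View pics/c14.png

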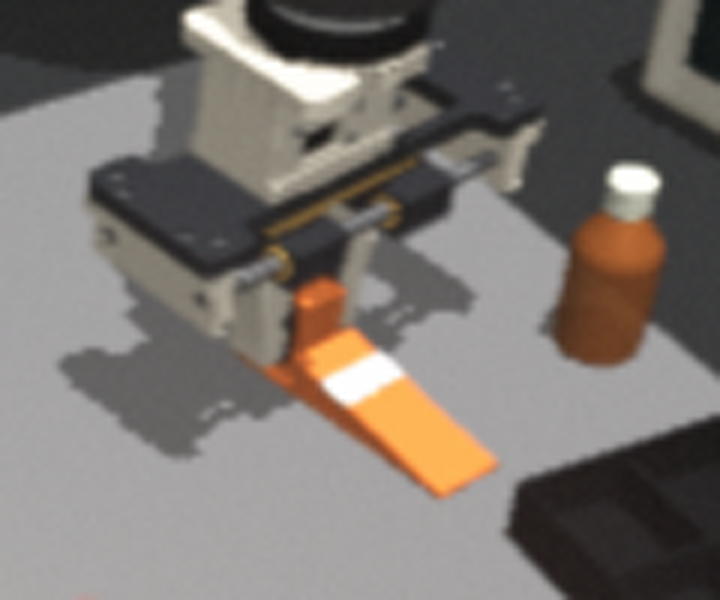

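Block gripped (23.7 mm). I'll lift 40 mm and carry to in front of the jig lane.

```bash
python3 -m handwheel '{"gripper":[-1,-1,-1,-1,-1,-1,-1,-1,-1,-1,-1,-1,-1,-1,-1,-1,-1,-1],"travel":[[0,0,0.02],[0,0,0.05],[0,0,0.08],[-0.02,-0.02,0.08],[-0.04,-0.06,0.08],[-0.06,-0.11,0.08],[-0.08,-0.17,0.08],[-0.086,-0.23,0.08],[-0.086,-0.29,0.08],[-0.086,-0.35,0.08],[-0.086,-0.41,0.08],[-0.086,-0.47,0.08],[-0.086,-0.53,0.08],[-0.086,-0.58,0.08],[-0.086,-0.62,0.08],[-0.086,-0.65,0.08],[-0.086,-0.658,0.08],[-0.086,-0.658,0.08]],"spin":[0,0,0,0,0,0,0,0,0,0,0,0,0,0,0,0,0,0]}' 25
cat > look.py <<'E'
import sys
from m import *
from scipy.spatial.transform import Rotation as Ro
s=arm.get_state(); R=Ro.from_euler('xyz',s["ee_rot"]).as_matrix(); print(s["t"],s["eef_pos"].round(4),"jaw",np.degrees(np.arctan2(R[1,2],R[0,2])).round(2),s["force"].round(1),s["width"].round(4))
O=np.array([.651,-.022]);y=np.radians(9.65);Rj=np.array([[np.cos(y),-np.sin(y)],[np.sin(y),np.cos(y)]])
print("tcp in jig",(Rj.T@(s["eef_pos"][:2]-O)).round(4))
f=viewer.grab_frame("scene")
cv2.imwrite(f"pics/{sys.argv[1]}.png",cv2.resize(f["pixels"][170:310,230:400],None,fx=4.5,fy=4.5,interpolation=cv2.INTER_CUBIC))
zt=float(sys.argv[2])
for l,z in(("wedge_tip",zt),("wedge_grip",zt+.027),("lip",.012)):
    for d in spotter.tip_of("scene",l)[:3]:
        w=at_z(f,d["at"],z); print("scene",l,round(d["conf"],2),np.round(d["at"],1),w.round(4),"jig",(Rj.T@(w[:2]-O)).round(4))
f=viewer.grab_frame("top")
cv2.imwrite(f"pics/{sys.argv[1]}t.png",cv2.resize(f["pixels"][170:320,240:400],None,fx=4.5,fy=4,interpolation=cv2.INTER_CUBIC))
for l,z in(("wedge_tip",zt),("wedge_grip",zt+.027),("lip",.012),("jig",0)):
    for d in spotter.tip_of("top",l)[:3]:
        w=at_z(f,d["at"],z); print("top",l,round(d["conf"],2),np.round(d["at"],1),w.round(4),"jig",(Rj.T@(w[:2]-O)).round(4))
E
python3 look.py d1 .04
```

```text
t: 19.45
eef_pos: [0.4329, -0.0592, 0.0342]
ee_rot: [-1.443, 1.57, 0.29]
force: [0.0, -0.1, -0.2]
width: 0.0241Traceback (most recent call last):
  File "look.py", line 4, in <module>
    s=arm.get_state(); R=Ro.from_euler('xyz',s["ee_rot"]).as_matrix(); print(s["t"],s["eef_pos"].round(4),"jaw",np.degrees(np.arctan2(R[1,2],R[0,2])).round(2),s["force"].round(1),s["width"].round(4))
                                                                                                                                                                                   ^^^^^^^^^^^^^^^^
AttributeError: 'float' object has no attribute 'round'
```

```bash
sed -i 's/s\["width"\].round(4)/s["width"]/' look.py; python3 look.py d1 .04
```

```text
19.45 [ 0.4329 -0.0592  0.0342] jaw 99.28 [ 0.  -0.1 -0.2] 0.02413489183027578
tcp in jig [-2.212e-01 -1.000e-04]
scene wedge_tip 0.91 [401.1 248.9] [0.6703 0.1422 0.04  ] jig [0.0465 0.1587]
scene wedge_tip 0.76 [303.9 240.3] [ 0.5436 -0.042   0.04  ] jig [-0.1092 -0.0018]
scene wedge_grip 0.9 [276.8 207.2] [ 0.4343 -0.0619  0.067 ] jig [-0.2203 -0.003 ]
scene wedge_grip 0.86 [431.7 269.8] [0.7721 0.1455 0.067 ] jig [0.1475 0.1448]
scene lip 0.75 [312.6 255.5] [ 0.5725 -0.0342  0.012 ] jig [-0.0795  0.0012]
top wedge_tip 0.61 [230.8 226.6] [0.6219 0.1673 0.04  ] jig [0.003  0.1915]
top wedge_tip 0.58 [328.  260.5] [ 0.5387 -0.0488  0.04  ] jig [-0.1152 -0.0076]
top lip 0.55 [324.1 252.3] [ 0.5607 -0.0409  0.012 ] jig [-0.0921 -0.0035]
top jig 0.6 [317.2 212.5] [ 0.6555 -0.0278  0.    ] jig [ 0.0035 -0.0065]
```

View pics/d1.png

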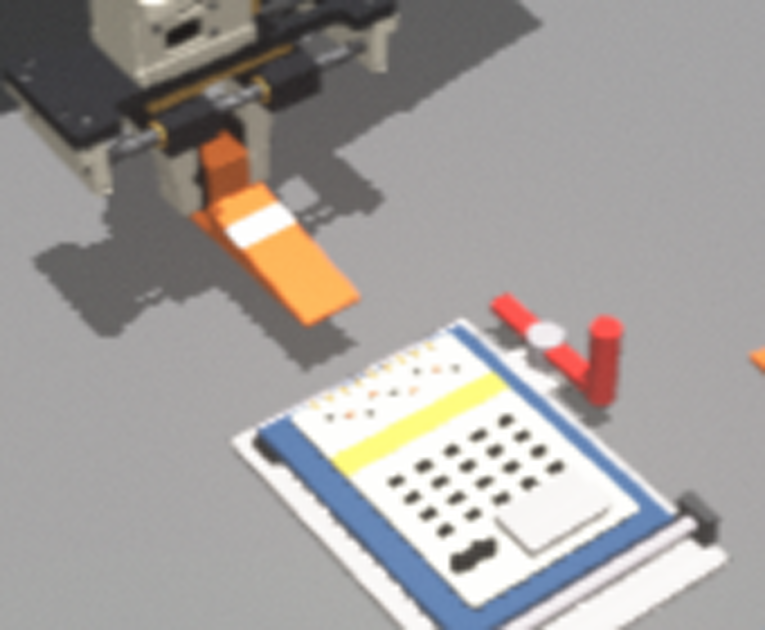

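View pics/d1t.png

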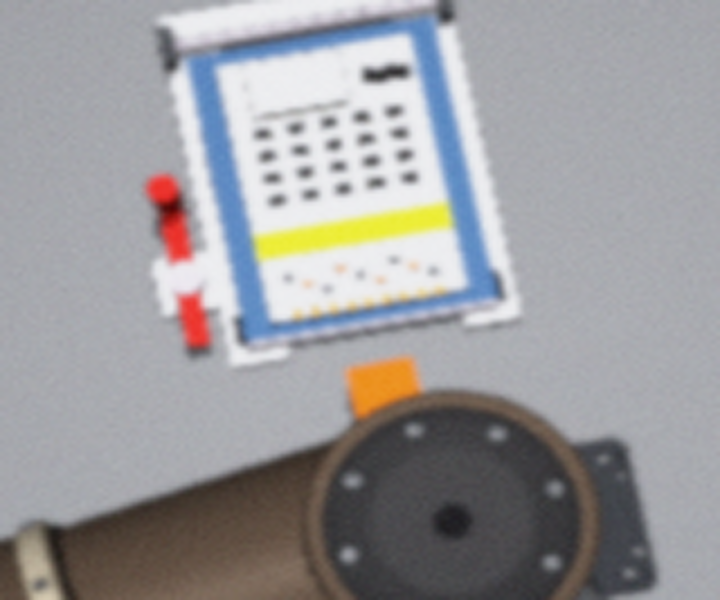

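The wedge is held level, centred on the lane, with its tip at crop (335,310) about 15 mm in front of the lip. I'll lower it to the bench.

```bash
python3 -m handwheel '{"gripper":[-1,-1,-1,-1,-1,-1,-1],"travel":[[0,0,-0.02],[0,0,-0.045],[0,0,-0.065],[0,0,-0.075],[0,0,-0.079],[0,0,-0.081],[0,0,-0.081]],"spin":[0,0,0,0,0.007,0.007,0.007]}' 25; python3 look.py d2 0
```

```text
t: 20.6
eef_pos: [0.4323, -0.059, -0.0063]
ee_rot: [1.771, 1.57, -2.772]
force: [-4.3, 0.5, 9.3]
width: 0.024
20.6 [ 0.4323 -0.059  -0.0063] jaw 99.69 [-4.3  0.5  9.3] 0.024026595127975777
tcp in jig [-2.218e-01  2.000e-04]
scene wedge_tip 0.94 [401.4 249.5] [0.6409 0.1686 0.    ] jig [0.022  0.1896]
scene wedge_tip 0.68 [304.4 250.9] [ 0.5391 -0.0397  0.    ] jig [-0.1133  0.0013]
scene wedge_grip 0.77 [277.7 219.2] [ 0.4328 -0.0617  0.027 ] jig [-0.2218 -0.0025]
scene wedge_grip 0.74 [430.6 269.4] [0.7431 0.1722 0.027 ] jig [0.1234 0.176 ]
scene lip 0.63 [312.4 255.1] [ 0.5711 -0.034   0.012 ] jig [-0.0808  0.0015]
top wedge_tip 0.97 [228.9 224.2] [0.6344 0.1776 0.    ] jig [0.0171 0.1996]
top wedge_tip 0.66 [327.3 263.5] [ 0.5361 -0.0475  0.    ] jig [-0.1175 -0.0059]
top wedge_grip 0.71 [227.8 178. ] [0.7373 0.175  0.027 ] jig [0.1181 0.1797]
top lip 0.56 [324.5 251.6] [ 0.5623 -0.0418  0.012 ] jig [-0.0908 -0.0047]
top jig 0.89 [316.9 213.9] [ 0.6523 -0.027   0.    ] jig [ 0.0004 -0.0052]
```

View pics/d2.png

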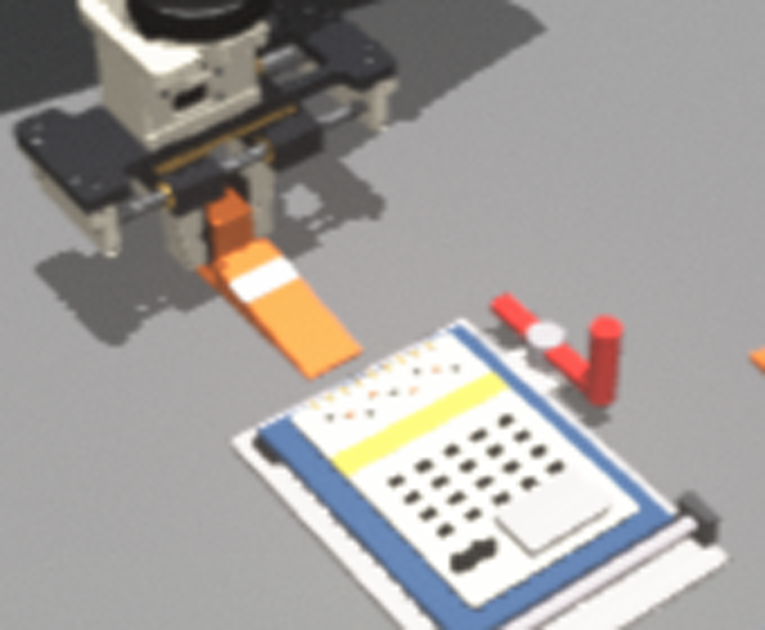

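View pics/d2t.png

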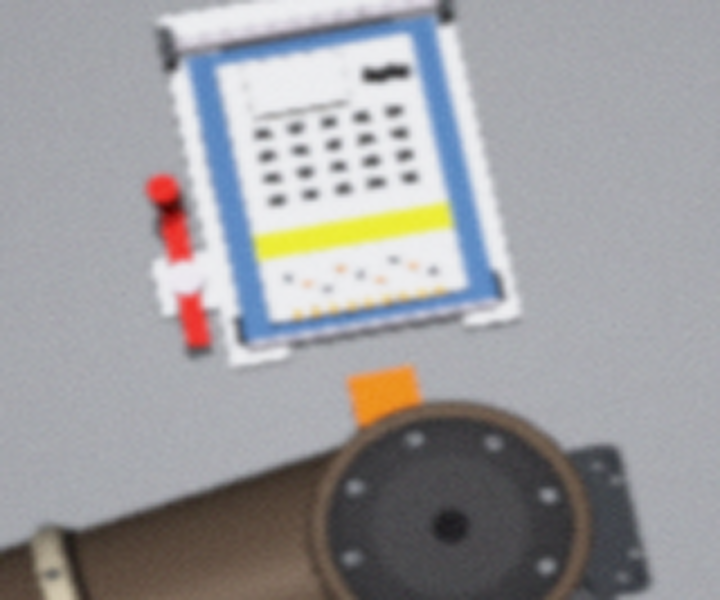

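Wedge flat on the bench (9 N down), tip in front of the lane. Push forward towards the contact.

```bash
python3 -m handwheel '{"gripper":[-1,-1,-1,-1,-1,-1,-1,-1,-1],"travel":[[0.01,0.002,0],[0.03,0.005,0],[0.05,0.009,0],[0.07,0.012,0],[0.09,0.015,0],[0.11,0.019,0],[0.12,0.02,0],[0.128,0.022,0],[0.128,0.022,0]],"spin":[0,0,0,0,0,0,0,0,0]}' 25
python3 -m handwheel '{"gripper":[-1,-1],"travel":[[0.004,0.001,0],[0.006,0.001,0]],"spin":[0,0]}' 25
python3 -m handwheel '{"gripper":[-1,-1],"travel":[[0.004,0.001,0],[0.006,0.001,0]],"spin":[0,0]}' 25
python3 -m handwheel '{"gripper":[-1,-1],"travel":[[0.004,0.001,0],[0.006,0.001,0]],"spin":[0,0]}' 25
python3 look.py d3 0
```

```text
t: 21.95
eef_pos: [0.4952, -0.0486, -0.0066]
ee_rot: [1.697, 1.567, -2.846]
force: [-8.9, -2.0, 14.3]
width: 0.024
t: 22.15
eef_pos: [0.4987, -0.0478, -0.0066]
ee_rot: [1.699, 1.568, -2.844]
force: [-6.8, 0.5, 11.6]
width: 0.0239
t: 22.35
eef_pos: [0.5013, -0.0475, -0.0066]
ee_rot: [1.687, 1.567, -2.857]
force: [-7.6, -0.8, 13.0]
width: 0.0237
t: 22.55
eef_pos: [0.5029, -0.0472, -0.0067]
ee_rot: [1.635, 1.565, -2.909]
force: [-16.6, 1.7, 22.6]
width: 0.0238
22.55 [ 0.5029 -0.0472 -0.0067] jaw 99.63 [-16.6   1.7  22.6] 0.023845390324698224
tcp in jig [-0.1502 -0.    ]
scene wedge_tip 0.6 [400.9 247.9] [0.6358 0.1707 0.    ] jig [0.0173 0.1925]
scene wedge_tip 0.29 [226.2 350. ] [ 0.7172 -0.2963  0.    ] jig [ 0.0193 -0.2815]
scene wedge_grip 0.77 [292.7 235.3] [ 0.5033 -0.0529  0.027 ] jig [-0.1508 -0.0057]
scene wedge_grip 0.61 [433.1 270.8] [0.749  0.1745 0.027 ] jig [0.1295 0.1773]
scene lip 0.91 [310.7 255. ] [ 0.569  -0.0374  0.012 ] jig [-0.0834 -0.0014]
scene lip 0.72 [121.1 270.6] [ 0.416  -0.4443  0.012 ] jig [-0.3024 -0.377 ]
scene lip 0.22 [165.2 345.9] [ 0.6623 -0.4014  0.012 ] jig [-0.0525 -0.3759]
top wedge_tip 0.92 [228.4 227.7] [0.6262 0.1788 0.    ] jig [0.0092 0.2022]
top wedge_grip 0.75 [227.4 177.8] [0.7378 0.1759 0.027 ] jig [0.1188 0.1805]
top wedge_grip 0.58 [275.5 219.7] [0.6368 0.0673 0.027 ] jig [0.001  0.0904]
top wedge_grip 0.22 [136.7 273.1] [0.5244 0.3829 0.027 ] jig [-0.0569  0.4204]
top jig 0.8 [315.7 216.1] [ 0.6472 -0.0241  0.    ] jig [-0.0041 -0.0014]
top jig 0.35 [434.1 289.9] [ 0.4688 -0.2878  0.    ] jig [-0.2242 -0.2315]
```

View pics/d3.png

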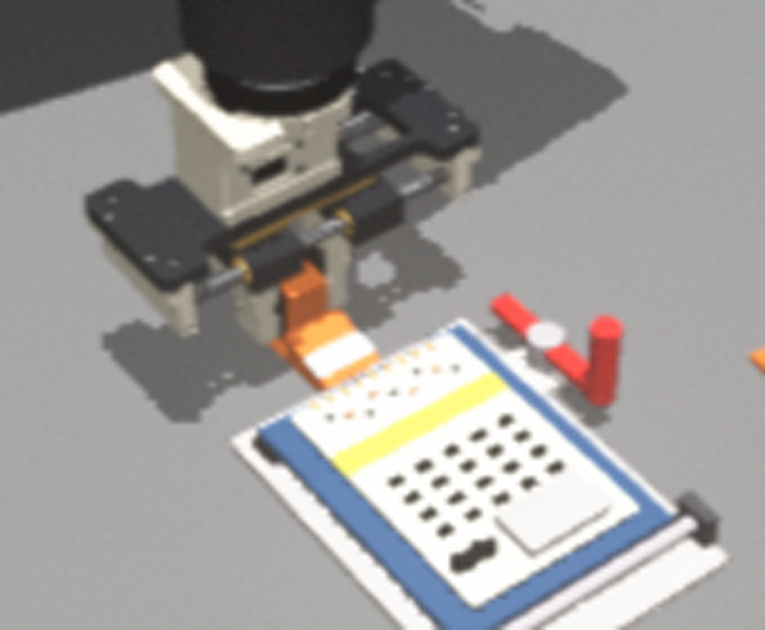

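Contact at TCP jig x≈−0.150, exactly as predicted for the slope's first touch. Push about 20 mm further, gradually.

```bash
python3 -m handwheel '{"gripper":[-1,-1,-1,-1,-1,-1],"travel":[[0.004,0.001,0],[0.008,0.0015,0],[0.012,0.002,0],[0.016,0.003,0],[0.02,0.0035,0],[0.02,0.0035,0]],"spin":[0,0,0,0,0,0]}' 30; python3 look.py d4 0 | head -2
```

```text
t: 23.6
eef_pos: [0.509, -0.0468, -0.0069]
ee_rot: [1.65, 1.559, -2.895]
force: [-22.5, -3.3, 27.8]
width: 0.0238
23.6 [ 0.509  -0.0468 -0.0069] jaw 99.58 [-22.5  -3.3  27.8] 0.023836898629385074
tcp in jig [-0.1441 -0.0007]
```

View pics/d4.png

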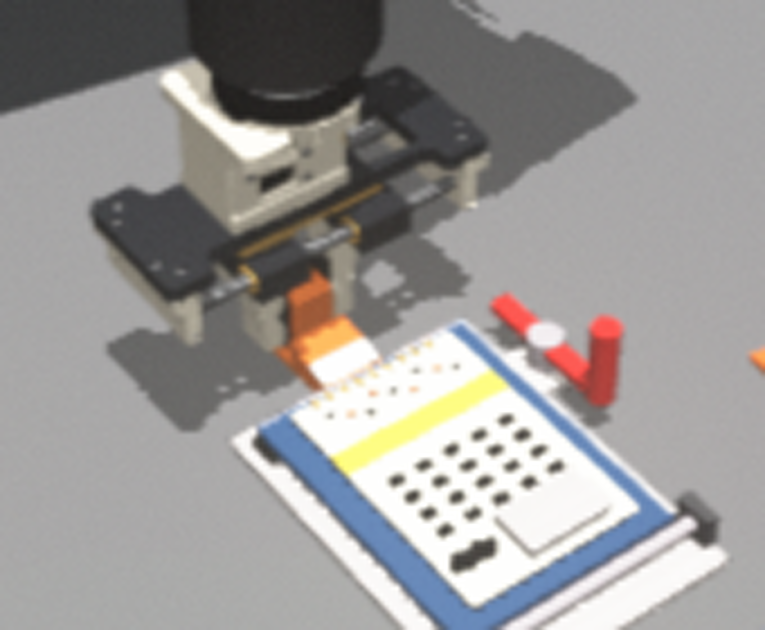

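The push is loading up (28 N vertical, 6 mm lag), mostly from my downward preload. I'll ease z up slightly and continue.

```bash
python3 -m handwheel '{"gripper":[-1,-1,-1],"travel":[[0,0,0.001],[0,0,0.002],[0,0,0.002]],"spin":[0,0,0]}' 30; python3 look.py d5 0 | head -2
```

```text
t: 24.35
eef_pos: [0.5149, -0.0449, -0.0065]
ee_rot: [1.559, 1.568, -2.985]
force: [-3.1, -1.3, -4.3]
width: 0.0238
24.35 [ 0.5149 -0.0449 -0.0065] jaw 99.64 [-3.1 -1.3 -4.3] 0.0237513907373688
tcp in jig [-0.138   0.0003]
```

```bash
python3 -m handwheel '{"gripper":[-1,-1,-1,-1,-1,-1],"travel":[[0,0,-0.0006],[0.004,0.001,-0.0006],[0.008,0.0015,-0.0006],[0.012,0.002,-0.0006],[0.015,0.0025,-0.0006],[0.015,0.0025,-0.0006]],"spin":[0,0,0,0,0,0]}' 30; python3 look.py d6 0
```

```text
t: 25.4
eef_pos: [0.5239, -0.0433, -0.006]
ee_rot: [-1.642, 1.57, 0.098]
force: [-2.6, -0.7, -3.5]
width: 0.0238
25.4 [ 0.5239 -0.0433 -0.006 ] jaw 99.67 [-2.6 -0.7 -3.5] 0.023787427707227565
tcp in jig [-0.1289  0.0003]
scene wedge_tip 0.69 [403.6 246.8] [0.6356 0.1785 0.    ] jig [0.0184 0.2003]
scene wedge_grip 0.84 [431.2 268.8] [0.7422 0.1745 0.027 ] jig [0.1229 0.1784]
scene wedge_grip 0.63 [298.9 241.8] [ 0.5304 -0.0492  0.027 ] jig [-0.1234 -0.0066]
scene lip 0.81 [310.4 252. ] [ 0.5598 -0.0337  0.012 ] jig [-0.0919  0.0038]
top wedge_tip 0.8 [227.3 224.5] [0.6338 0.1813 0.    ] jig [0.0171 0.2033]
top wedge_tip 0.29 [151.1 207.8] [0.6788 0.3591 0.    ] jig [0.0913 0.3711]
top wedge_grip 0.69 [228.4 178.2] [0.7368 0.1736 0.027 ] jig [0.1174 0.1784]
top wedge_grip 0.24 [317.7 212.7] [ 0.6499 -0.029   0.027 ] jig [-0.0022 -0.0067]
top jig 0.59 [316.4 213.7] [ 0.6528 -0.0259  0.    ] jig [ 0.0011 -0.0041]
top jig 0.25 [309.3 173.5] [ 0.7488 -0.0121  0.    ] jig [ 0.0981 -0.0066]
```

View pics/d6.png

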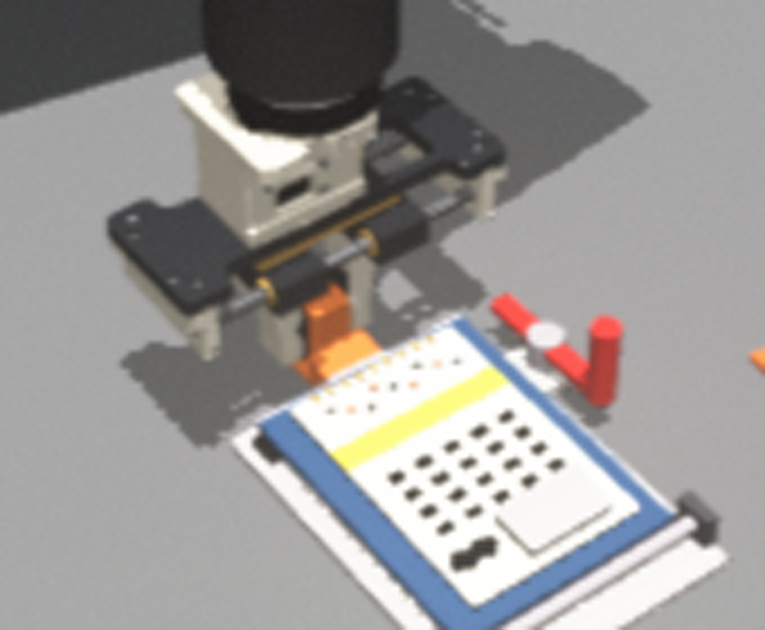

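View pics/d6t.png

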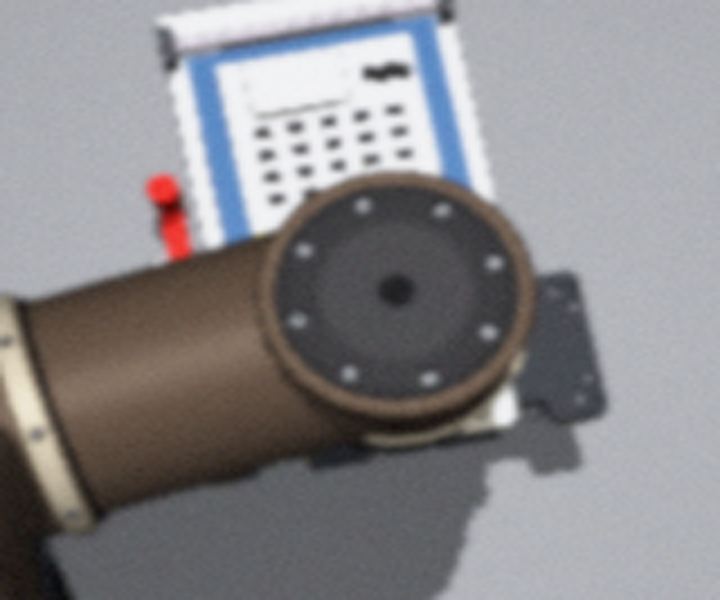

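The band is now under the lip and TCP jig x = −0.129, so the lip should be at wedge x≈42. The wrist carries −3.5 N, so I'll lower slightly so the wedge is firmly on the bench, then measure the lift in the image.

```bash
python3 -m handwheel '{"gripper":[-1,-1,-1],"travel":[[0,0,-0.0006],[0,0,-0.001],[0,0,-0.001]],"spin":[0,0,0]}' 30; python3 look.py d7 0 | head -2
python3 - <<'E'
from m import *
f=viewer.grab_frame("scene"); g=cv2.cvtColor(f["pixels"],cv2.COLOR_BGR2GRAY); cv2.imwrite("pics/now.png",f["pixels"])
a=cv2.cvtColor(cv2.imread("pics/scene0.png"),cv2.COLOR_BGR2GRAY)
O=np.array([.651,-.022]);y=np.radians(9.65);Rj=np.array([[np.cos(y),-np.sin(y)],[np.sin(y),np.cos(y)]])
def w(x,yy,z): return np.r_[O+Rj@[x,yy],z]
for x,yy in((-.07,-.03),(-.07,.0),(-.07,.03),(-.03,-.03),(-.03,.02),(.01,0),(.05,0),(.05,-.03)):
    u=proj(f,w(x,yy,.020)).round().astype(int);v=proj(f,w(x,yy,.024))-proj(f,w(x,yy,.020))
    s=9;pa=a[u[1]-s:u[1]+s+1,u[0]-s:u[0]+s+1];pb=g[u[1]-s:u[1]+s+1,u[0]-s:u[0]+s+1]
    (dx,dy),r=cv2.phaseCorrelate(np.float64(pa),np.float64(pb),cv2.createHanningWindow(pa.shape[::-1],cv2.CV_64F))
    print(x,yy,"shift",round(dx,2),round(dy,2),"resp",round(r,2)," lift mm",round(4*dy/v[1],1), "expected at 4mm lip lift",round(4*(.09-x)/.177,1))
E
```

```text
t: 26.15
eef_pos: [0.5238, -0.0432, -0.0064]
ee_rot: [-1.577, 1.57, 0.162]
force: [0.5, -0.3, -3.6]
width: 0.024
26.15 [ 0.5238 -0.0432 -0.0064] jaw 99.68 [ 0.5 -0.3 -3.6] 0.024008992063561888
tcp in jig [-0.1289  0.0004]
-0.07 -0.03 shift 0.09 -0.94 resp 0.92  lift mm 3.1 expected at 4mm lip lift 3.6
-0.07 0.0 shift 0.06 0.18 resp 0.8  lift mm -0.6 expected at 4mm lip lift 3.6
-0.07 0.03 shift 0.02 -0.82 resp 1.0  lift mm 2.7 expected at 4mm lip lift 3.6
-0.03 -0.03 shift -0.06 -0.38 resp 0.83  lift mm 1.3 expected at 4mm lip lift 2.7
-0.03 0.02 shift 0.18 -0.69 resp 0.81  lift mm 2.3 expected at 4mm lip lift 2.7
0.01 0 shift -0.15 -0.66 resp 0.88  lift mm 2.2 expected at 4mm lip lift 1.8
0.05 0 shift -0.08 -0.17 resp 1.04  lift mm 0.6 expected at 4mm lip lift 0.9
0.05 -0.03 shift -0.01 -0.41 resp 1.12  lift mm 1.3 expected at 4mm lip lift 0.9
```

Lift measured ≈3.5 mm at the lip, but the wrist still carries weight. I'll lower further until the bench takes it.

```bash
python3 -m handwheel '{"gripper":[-1,-1,-1],"travel":[[0,0,-0.0005],[0,0,-0.001],[0,0,-0.001]],"spin":[0,0,0]}' 30
python3 -m handwheel '{"gripper":[-1,-1,-1],"travel":[[0,0,-0.0005],[0,0,-0.001],[0,0,-0.001]],"spin":[0,0,0]}' 30
```

```text
t: 26.95
eef_pos: [0.5235, -0.0433, -0.0067]
ee_rot: [-1.566, 1.57, 0.174]
force: [-1.4, 0.9, 2.2]
width: 0.024
t: 27.25
eef_pos: [0.5236, -0.0433, -0.0068]
ee_rot: [-1.788, 1.57, -0.048]
force: [-2.2, 2.3, 8.5]
width: 0.0238
```

```bash
python3 -m handwheel '{"gripper":[-1,-1,-1,-1],"travel":[[0,0,0],[0,0,0.0002],[0,0,0.0002],[0,0,0.0002]],"spin":[0,0,0,0]}' 30
python3 look.py d8 0 | head -2
python3 - <<'E'
from m import *
from scipy.ndimage import map_coordinates
f=viewer.grab_frame("scene"); g=cv2.cvtColor(f["pixels"],cv2.COLOR_BGR2GRAY).astype(float); cv2.imwrite("pics/d8full.png",f["pixels"])
a=cv2.cvtColor(cv2.imread("pics/scene0.png"),cv2.COLOR_BGR2GRAY).astype(float)
O=np.array([.651,-.022]);y=np.radians(9.65);Rj=np.array([[np.cos(y),-np.sin(y)],[np.sin(y),np.cos(y)]])
X,Y=np.meshgrid(np.arange(-.075,.06,.001),np.arange(-.05,.05,.001))
def samp(im,lift):
    P=np.array([proj(f,np.r_[O+Rj@[x,yy],.021+lift*(.09-x)/.177]) for x,yy in zip(X.ravel(),Y.ravel())]); return map_coordinates(im,[P[:,1],P[:,0]],order=1)
r=samp(a,0)
for l in np.arange(-.001,.0091,.001):
    s=samp(g,l); print("lip lift %.1f mm corr %.4f"%(l*1000,np.corrcoef(r,s)[0,1]))
q=cv2.imread("pics/scene0.png"); d=cv2.absdiff(q,f["pixels"]); cv2.imwrite("pics/diff.png",d)
cv2.imwrite("pics/d8z.png",cv2.resize(f["pixels"][225:285,270:360],None,fx=8,fy=8,interpolation=cv2.INTER_CUBIC))
E
```

```text
t: 27.65
eef_pos: [0.5236, -0.0433, -0.0068]
ee_rot: [-1.68, 1.57, 0.059]
force: [-1.7, 1.5, 8.1]
width: 0.0239
27.65 [ 0.5236 -0.0433 -0.0068] jaw 99.68 [-1.7  1.5  8.1] 0.023886928027485384
tcp in jig [-0.1292  0.0004]
lip lift -1.0 mm corr 0.8347
lip lift 0.0 mm corr 0.8847
lip lift 1.0 mm corr 0.9261
lip lift 2.0 mm corr 0.9575
lip lift 3.0 mm corr 0.9778
lip lift 4.0 mm corr 0.9864
lip lift 5.0 mm corr 0.9828
lip lift 6.0 mm corr 0.9672
lip lift 7.0 mm corr 0.9403
lip lift 8.0 mm corr 0.9033
lip lift 9.0 mm corr 0.8576
```

View pics/d8z.png

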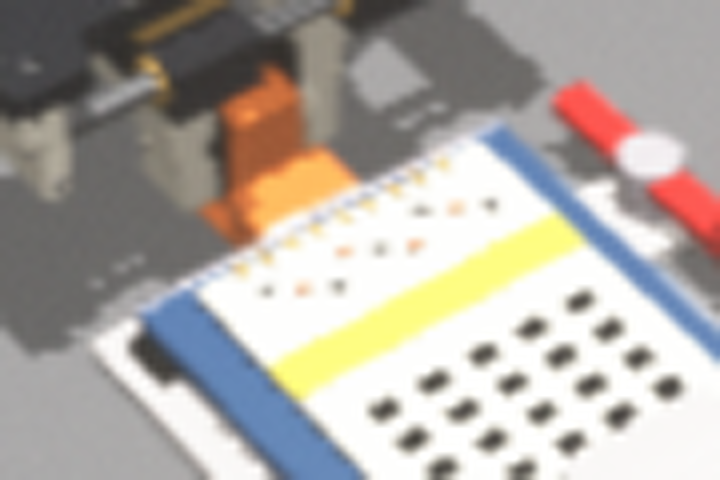

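View pics/diff.png

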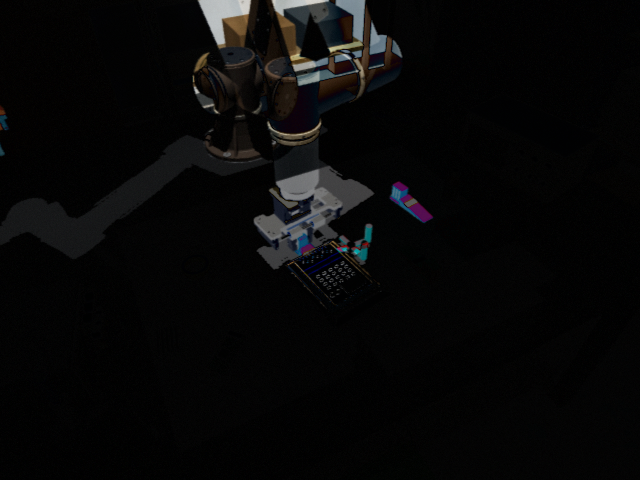

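```bash
python3 - <<'E'
from m import *
f=viewer.grab_frame("scene"); hsv=cv2.cvtColor(f["pixels"],cv2.COLOR_BGR2HSV)
m=cv2.inRange(hsv,(0,150,80),(4,255,255));m[:,:335]=0;m[:,380:]=0;m[:220]=0;m[270:]=0
ys,xs=np.nonzero(m)
O=np.array([.651,-.022]);y=np.radians(9.65);Rj=np.array([[np.cos(y),-np.sin(y)],[np.sin(y),np.cos(y)]])
top=ys<=ys[xs>358].min()+3; k=top&(xs>358)
print("knob top px",xs[k].mean(),ys[k].mean(),"jig",(Rj.T@(at_z(f,(xs[k].mean(),ys[k].mean()),.069)[:2]-O)).round(4),"expect [0,.088]")
c=xs<346; p=(xs[c].mean(),ys[c].mean()); print("catch end px",p,"jig",(Rj.T@(at_z(f,p,.025)[:2]-O)).round(4),"expect y .088")
E
```

```text
knob top px 364.5 242.63636363636363 jig [0.0029 0.0847] expect [0,.088]
catch end px (np.float64(342.9655172413793), np.float64(238.82758620689654)) jig [-0.0706  0.0842] expect y .088
```

The lever reads parallel to the jig side, so it's at its open stop. All checks pass, so I'm handing in.

```bash
python3 -c "
from station import arm
s=arm.get_state();print(s['t'],s['force'],s['width']);print(arm.job_done())"
```

```text
28.2 [-2.43961689  0.46692515  6.59629168] 0.024012737616164324
the job is handed in; nothing more can be done
None
```

I swung the red lever to its open stop, then pushed the near wedge, held by its block and flat on the bench, under the lip. I handed in at t = 28.2 s, still gripping the wedge.

**Last checks**
- **Lever:** the stop pushed back with about 15 N, and in the image the lever lies parallel to the jig's side.
- **Lift:** image fit puts the lip about 4 mm up. Wedge position gives 4.2 mm, with the lip at wedge x ≈ 42 mm, inside the white band.
- **Wedge:** grip width is 24 mm, and it presses on the bench with about 7 N.
- **Bystanders:** comparing the scene view with the first picture shows no bystander moved. The gripper looked clear of the carrier in the scene view.

**What disagreed**
- **Finger height:** the images showed the fingertips about 30 mm higher than the reported TCP and nose length imply. My first close on the knob therefore shut on air above it. I set the heights from the images after that.
- **Preload:** partway through the push, my downward preload reached 28 N at the wrist. I eased it off.
- **Resting on the bench:** for a few steps after that, the gripper was holding the wedge partly off the bench. I lowered it until the bench took the load.

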